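Ready the bench microscope: stow the clamp, swing out the legs

TASK

The bench microscope has just been brought in and must be made ready. Put its aluminium transport clamp into the open drawer and slide the drawer fully shut, then swing both of the microscope's folded legs out until each snaps home against its stop. Leave the other things (the part on the stage, the ring, the post and the wooden case) where they are.

Things in the scene. Friction and masses are not known exactly. Their poses are not given: they have to be found in the camera images.
- stand_base (a point): bench microscope, fixed; point on the table under its base; x to its back, y to its left, z up. Here (mm) the dark base spans x -45..75, y -50..50, 45 tall, with a stage 57 tall; column and white head, 258 tall, span x -10..75, y -45..45. Leg hinges at x 45, y 62 (left) and -62 (right); stop brackets to y +-100 at x 52..64, 37 tall. Legs fold forward (-x), open outwards and back
- left_leg (a joint): swing of the microscope's left (+y) leg, rad: 0 folded along the base's side, 1.40 fully out on its stop; opens clockwise seen from above. Over-centre spring: 1 to 2 N at 115 mm from the hinge to start it, up to some 4 N near 0.5 rad, then less; let go before about 1.0 rad it swings back towards folded; past about 1.2 rad it snaps out by itself and is held at the stop
- left_leg_hinge (a point): on the left leg's vertical hinge axis, 27 mm above the table; its frame turns with the leg, which runs along -x: an aluminium bar 165 mm long, 18 wide, 22 tall (16 to 38 mm above the table), with a rubber foot below (30 mm wide) and a black knob on top (22 mm wide, to 50 mm above the table) 158 mm from the hinge
- left_leg_push (a point): on the inner side face of the left leg (towards the base's middle when folded; it looks along this frame's -y), 115 mm from the hinge, at the bar's mid-height, 27 mm above the table; frame as the hinge's. With the leg folded, this point is 25 mm in front of the base block and the leg's last 75 mm stand out in front of it
- right_leg (a joint): swing of the microscope's right (-y) leg, rad: 0 folded along the base's side, 1.40 fully out on its stop; opens anticlockwise seen from above. Over-centre spring: 1 to 2 N at 115 mm from the hinge to start it, up to some 4 N near 0.5 rad, then less; let go before about 1.0 rad it swings back towards folded; past about 1.2 rad it snaps out by itself and is held at the stop
- right_leg_hinge (a point): on the right leg's vertical hinge axis, 27 mm above the table; its frame turns with the leg, which runs along -x: an aluminium bar 165 mm long, 18 wide, 22 tall (16 to 38 mm above the table), with a rubber foot below (30 mm wide) and a black knob on top (22 mm wide, to 50 mm above the table) 158 mm from the hinge
- right_leg_push (a point): on the inner side face of the right leg (towards the base's middle when folded; it looks along this frame's +y), 115 mm from the hinge, at the bar's mid-height, 27 mm above the table; frame as the hinge's. With the leg folded, this point is 25 mm in front of the base block and the leg's last 75 mm stand out in front of it
- cab_drawer0 (a joint): how far the drawer of the low grey drawer unit is open, in m: 0 fully shut. It slides stiffly (about 1 to 2 N). The unit is fixed, 240 mm deep, 220 mm wide, its top 89 mm above the table
- drawer_floor (a point): centre of the drawer's inner floor, 26 mm above the table, moves with the drawer; x into the unit, y to its left, z up. Inside 195 mm long (x), 178 wide (y); walls to 67 mm, white front plate to 77 mm above the table, its outer face at x = -119 mm here. With the drawer open by d, the floor from x = -98 mm to -104 mm + d is clear of the unit's top
- cab_drawer0_handle (a point): middle of the drawer's bar handle, a level bar 110 mm long along y and about 10 mm thick, on two posts, 35 mm out from the front plate, about 50 mm above the table; frame as the drawer's
- clamp_center (a point): the transport clamp: loose plain aluminium dumbbell-shaped block, 84 mm long (x), 180 g, flat on the table between microscope and drawer unit. Middle bar 54 mm long, 24 wide (y), 22 tall; two end cheeks 15 long, 36 wide, 30 tall. The point is at its middle, 13 mm above its underside
- workpiece_center (a point): bystander: flanged brass part, 38 mm wide and 16 mm tall, loose on the microscope's stage; the point is its centre
- ring_gauge_center (a point): bystander: steel ring, 42 mm wide and 20 mm tall, loose on the table in front of the microscope between its folded legs; the point is its centre
- square_post_center (a point): bystander: upright steel post, 38 mm in diameter and 85 mm tall, loose on the table behind the swing of a leg; the point is its centre
- gauge_case_center (a point): bystander: closed dark wooden case 70 by 120 by 26 mm, loose on top of the drawer unit; the point is its centre
Things that resemble listed ones, but are neither listed nor needed, are in the scene too. What is shaped like the part that bears clamp_center but orange, red or yellow is not meant.

How it is judged:
On the way, in this order (a step that is already met when the one before it is completed fails the run):
1. the clamp lies in the drawer and the drawer is fully shut (x of clamp_center in the frame of drawer_floor between -0.105 and 0.105 m and y of clamp_center in the frame of drawer_floor between -0.095 and 0.095 m and z of clamp_center in the frame of drawer_floor between 0 and 0.035 m and value of joint cab_drawer0 below 0.006 m), for 0.2 s.
2. both legs are fully out, snapped against their stops (value of joint each of left_leg, right_leg above 1.36 rad), for 0.2 s.
At the end, for the whole second after the job is handed in: The clamp lies inside the drawer, the drawer is shut to within 6 mm, both legs are at rest at more than 1.36 rad (stop at 1.40), snapped out (all of step 1 and all of step 2 and velocity of joint each of left_leg, right_leg below 0.05 rad/s and velocity of joint cab_drawer0 below 0.01 m/s); the robot touches nothing.
It fails at once if the flanged brass part on the microscope's stage is moved by more than 20 mm (distance of workpiece_center from where it was at the start of the episode above 0.02 m).
It fails at once if the steel ring is moved by more than 20 mm (distance of ring_gauge_center from where it was at the start of the episode above 0.02 m).
It fails at once if the steel post is moved by more than 20 mm (distance of square_post_center from where it was at the start of the episode above 0.02 m).
It fails at once if the wooden case is moved by more than 20 mm (distance of gauge_case_center from where it was at the start of the episode above 0.02 m).
It also fails if it takes over 72 s, if anything falls off the work surface, if the arm or the gripper's body presses on something with over 40 N, if the wrist force passes 120 N, or if a joint passes its speed limit or range.

ROBOT

A 6-joint arm with a two-finger parallel gripper is mounted at the origin on the work surface. World frame = base frame: x ahead of the robot, y to its left, z up, the work surface at z = 0. Lengths are in m, angles in rad, forces in N, time in s.
With the tool pointing down it reaches from about 0.375 to 0.75 m from the base axis. Payload 9 kg.
Tool frame: the origin (TCP) lies midway between the tips of the shut fingers; the grasp point (between the pads) lies 19 mm behind it; x points along the fingers, y is the direction in which the jaws open and shut, and the axes are right-handed (so a half turn about x gives the same grasp; the last joint's range is limited). The gripper opens to 85 mm and grips with 20 to 120 N. Pads are 22 mm wide; open, the fingers measure 114 mm over their backs; the gripper's body (76 mm by 85 mm) begins 54 mm behind the grasp point. The pads swing forward as they close: fully open they stand 13 mm farther back than shut.
Start: joints at [1.004, 0.104, 0.097, 1.564, 0, 1.353], TCP at [0.205, 0.564, 0.231] pointing down, gripper open.
Joint ranges: [-2.99, 2.99], [-0.84, 1.86], [-1.1, 1.16], [-1.84, 2.11], [-1.51, 1.56], [-3.14, 3.14]. Speed limits (rad/s): [2.22, 2.22, 2.57, 3.14, 3.14, 3.14].

INTERFACE

Orientations are given as [roll, pitch, yaw] about the fixed x, y, z axes, in that order (R = Rz(yaw) Ry(pitch) Rx(roll)).
In Python, from bench import r, imaging gives the robot as it stands.
- The arm moves only by the shell command python3 -m jog 'ROWS' [FORCE]. ROWS is text: rows parted by semicolons, each of 7 numbers parted by spaces: the shift along the tool's x, y, z in cm, then the turn, a rotation vector about the tool's x, y, z in rad, then the closure, from 0 (fully open) to 1 (shut). A call has exactly 10 rows; each row is the pose to reach, as a shift and turn from the pose measured when the call began, along the tool's axes at that moment; what a row does not reach only later rows make up. A row lasts 1/10 s, in which the tool goes at most 50 mm and 8.59 degrees, less where a joint would pass 70% of its speed; a pose out of reach is approached as far as the arm can. A call with a gripper value outside its range is refused whole. The fingers move at their own pace and stop on an object; FORCE is the grip in N (left out, the last holds). Time passes only in rows, so rows that repeat a pose let the fingers close, or fill a call up. It gives the time, the measured TCP pose, the force and the opening at its end, in the units of the state.
- r.read_state(): the state, without advancing time (a new reading comes with each control period).
- imaging.get_image(name): name is "side" or "top" or "wrist"; returns (picture, depth): 480x640x3 uint8, blue, green, red; 480x640 float32, m along the optical axis (not along the pixel's ray), 0 where there is no reading.
- imaging.camera_params(name): a dict with "camera_matrix" (3x3 intrinsics, pixels), "camera_from_world" (4x4, takes a point from world to camera coordinates). Camera axes: x right, y down, z forward; pixel columns grow to the right and rows downward; lengths in m; the calibration is good to about 2 mm. A picture is of the moment at which its call begins: read the wrist's pose just before it. camera_params takes no time and is no camera call; for the wrist camera it gives the pose at the moment of the call.
- r.finish_job(): hands the job in, once; it reports no verdict.
The state is a dict: "time_s": time; "joints": joint angles; "qvel": joint speeds; "effort": joint torques, N m; "position": TCP position; "eef_rot": TCP orientation; "ft_force": force on the tool from outside, world axes, zero at the start; "moment": the same for the moment, N m; "opening": finger opening in m.
Only numpy, scipy, OpenCV 4.12 (cv2) and the standard library are available. Lean on these libraries where they do the work, as an engineer would, in place of code of your own. Each camera call takes 0.05 s, during which the arm holds its last target.

## Working session

There is one attempt and no reset: what is moved stays moved. The work goes in short steps, Python scripts to look and compute and a shell command to move; the robot and the scene stay as the last step left them, time stands still between calls to the robot, and variables do not carry over. Pictures are saved under pics/ and viewed, and the job is handed in when it is done.

```bash
ls; mkdir -p pics; python3 - <<'E'
from bench import r, imaging
import cv2,numpy as np
s=r.read_state(); print(s)
for n in ("top","side","wrist"):
    p=imaging.camera_params(n)
    im,d=imaging.get_image(n)
    cv2.imwrite(f"pics/{n}0.png",im); np.savez(f"pics/{n}0.npz",im=im,d=d,K=p["camera_matrix"],T=p["camera_from_world"])
    print(n,p)
E
```

```text
pics
{'time_s': 0.0, 'joints': array([1.00433017e+00, 1.04714032e-01, 9.64692207e-02, 1.56386990e+00,
       1.77999759e-05, 1.35310843e+00]), 'qvel': array([ 0.00092789,  0.00109715, -0.00086252, -0.00188845,  0.00208878,
        0.00070061]), 'effort': array([-7.81663152e-05, -5.56930947e+01,  5.03648615e+01,  1.70549779e-02,
       -3.91970589e-04, -2.93148298e-05]), 'position': array([0.20485336, 0.56360611, 0.23051366]), 'eef_rot': array([-1.80198471,  1.56947782, -2.15076299]), 'ft_force': array([ 0.61675119, -0.14328371,  0.47381543]), 'moment': array([-0.04552967,  0.04505726,  0.00288725]), 'opening': 0.08536246537957666}
top {'camera_matrix': array([[529.47621297,   0.        , 313.7013702 ],
       [  0.        , 529.47621297, 230.86023358],
       [  0.        ,   0.        ,   1.        ]]), 'camera_from_world': array([[ 2.09071151e-03, -9.99997799e-01,  1.75505544e-04,
         4.15624201e-02],
       [-9.93361432e-01, -2.09702273e-03, -1.15015946e-01,
         5.69315306e-01],
       [ 1.15016061e-01,  6.61247236e-05, -9.93363630e-01,
         1.13711049e+00],
       [
[... 365 characters left out ...]
043061, -0.82704239,  0.08410799],
       [ 0.03405513, -0.82651818, -0.56187894,  0.93134244],
       [ 0.        ,  0.        ,  0.        ,  1.        ]])}
wrist {'camera_matrix': array([[380.90828436,   0.        , 323.49104928],
       [  0.        , 380.90828436, 235.18113615],
       [  0.        ,   0.        ,   1.        ]]), 'camera_from_world': array([[ 3.41243059e-01,  9.39974844e-01, -6.83669352e-04,
        -5.99267167e-01],
       [ 8.96582714e-01, -3.25271622e-01,  3.00562487e-01,
        -3.76390680e-02],
       [ 2.82298798e-01, -1.03177828e-01, -9.53761880e-01,
         3.79609961e-01],
       [ 0.00000000e+00,  0.00000000e+00,  0.00000000e+00,
         1.00000000e+00]])}
```

View pics/top0.png

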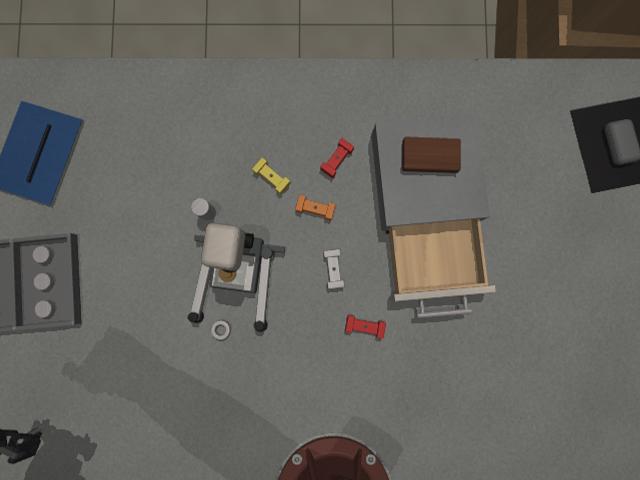

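View pics/side0.png

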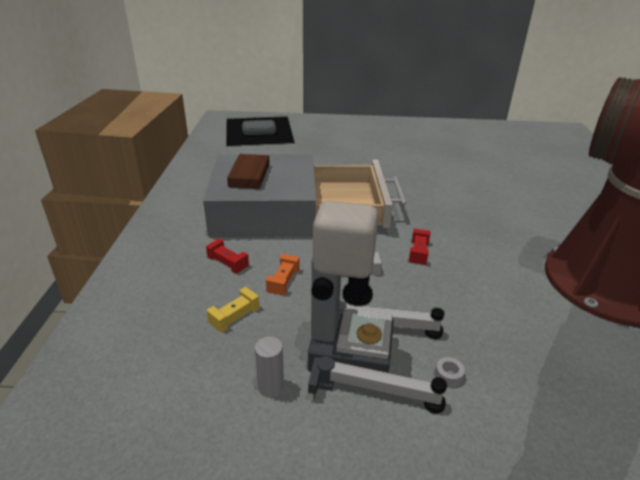

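View pics/wrist0.png

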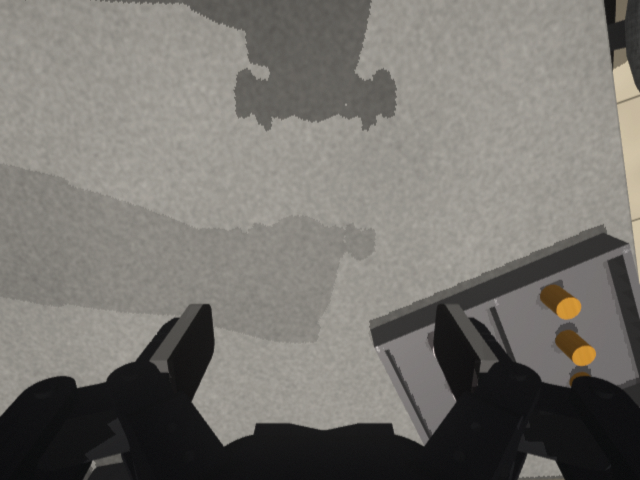

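The top picture shows dumbbell shapes at: plain aluminium (334,270), red (365,326), orange (315,207), red (337,157) and yellow (271,175). By the description, the plain one at (334,270) is the clamp. The microscope knobs are at (195,317) and (260,325), the ring at (220,330), the post at (200,208), and the open drawer is near (440,255). Next I measure these and check the choice in a close crop.

```bash
cat > h.py <<'E'
import numpy as np,cv2
from scipy.spatial.transform import Rotation as R
def load(f):
    z=np.load(f); return z['im'],z['d'],z['K'],z['T']
def cast(u,v,h,K,T):
    ray=np.linalg.inv(K)@np.array([u,v,1.]); Rw=T[:3,:3].T; o=-Rw@T[:3,3]; d=Rw@ray
    return o+d*(h-o[2])/d[2]
def cloud(d,K,T):
    v,u=np.mgrid[:480,:640]; P=np.stack([(u-K[0,2])/K[0,0]*d,(v-K[1,2])/K[1,1]*d,d],-1)
    return (P-T[:3,3])@T[:3,:3]
def proj(p,K,T):
    q=T[:3,:3]@np.asarray(p,float)+T[:3,3]; q=K@q; return q[:2]/q[2]
E
python3 - <<'E'
from h import *
im,d,K,T=load('pics/top0.npz'); W=cloud(d,K,T)
cv2.imwrite('pics/c1.png',cv2.resize(im[200:350,170:350],None,fx=4,fy=4,interpolation=cv2.INTER_CUBIC))
cv2.imwrite('pics/c2.png',cv2.resize(im[110:340,350:510],None,fx=2.6,fy=2.6,interpolation=cv2.INTER_CUBIC))
hsv=cv2.cvtColor(im,cv2.COLOR_BGR2HSV)
# clamp: height mask in ROI
def blob(u0,v0,u1,v1,z0,z1):
    Z=W[v0:v1,u0:u1]; m=((Z[...,2]>z0)&(Z[...,2]<z1)).astype(np.uint8)
    n,l,st,c=cv2.connectedComponentsWithStats(m)
    for i in range(1,n):
        if st[i,4]>25:
            P=Z[l==i]; vv,uu=np.nonzero(l==i); rect=cv2.minAreaRect(P[:,:2].astype(np.float32))
            print('n',st[i,4],'px',c[i]+[u0,v0],'mean',P.mean(0).round(4),'zmed',np.median(P[:,2]).round(4),'rect',np.round(rect[0],4),np.round(rect[1],4),round(rect[2],1))
print('clamp');blob(320,240,350,300,.012,.05)
print('knobs');blob(180,300,275,335,.042,.06)
print('ring');blob(205,318,235,345,.01,.035)
print('post');blob(185,195,215,220,.06,.1)
print('case');blob(395,130,470,180,.1,.13)
print('unit');blob(365,110,500,230,.08,.095)
print('front');blob(385,280,500,310,.07,.085)
print('handle');blob(400,300,485,325,.035,.06)
print('legs');blob(180,240,275,335,.03,.042)
E
```

```text
clamp
n 491 px [333.2790224  268.31771894] mean [ 0.4871 -0.0006  0.0257] zmed 0.0249 rect [ 0.4872 -0.0008] [0.0838 0.0356] 6.6
knobs
n 84 px [192.44047619 316.28571429] mean [0.3829 0.3016 0.0495] zmed 0.0497 rect [0.3834 0.3019] [0.019  0.0212] 88.8
n 84 px [258.4047619  325.32142857] mean [0.3641 0.1603 0.0496] zmed 0.0498 rect [0.3638 0.1604] [0.0197 0.0194] 89.8
ring
n 207 px [219.96618357 329.09178744] mean [0.354  0.2474 0.0196] zmed 0.0197 rect [0.3541 0.2476] [0.039  0.0402] 1.6
post
n 288 px [200.59027778 206.93055556] mean [0.6141 0.2833 0.0828] zmed 0.0847 rect [0.6153 0.2846] [0.0376 0.0365] 23.8
case
n 1959 px [431.16283818 153.80398162] mean [ 0.7224 -0.2023  0.1146] zmed 0.115 rect [ 0.7245 -0.2037] [0.1211 0.0729] 88.3
unit
n 8733 px [431.39871751 173.25386465] mean [ 0.6872 -0.2076  0.0892] zmed 0.0893 rect [ 0.697 -0.208] [0.2269 0.2217] 5.5
front
n 744 px [444.1155914  292.35483871] mean [ 0.4348 -0.2313  0.0764] zmed 0.0765 rect [ 0.4369 -0.2318] [0.0193 0.2134] 5.3
handle
n 358 px [442.96927374 310.69273743] mean [ 0.396  -0.233   0.0549] zmed 0.0551 rect [ 0.401 -0.236] [0.0361 0.1201] 0.6
legs
n 637 px [263.14128728 281.40345369] mean [0.4579 0.1525 0.0379] zmed 0.0381 rect [0.4559 0.1567] [0.0342 0.1689] 81.9
n 410 px [199.85853659 288.9804878 ] mean [0.4411 0.2899 0.0375] zmed 0.0376 rect [0.4403 0.2908] [0.0193 0.1095] 78.8
```

View pics/c1.png

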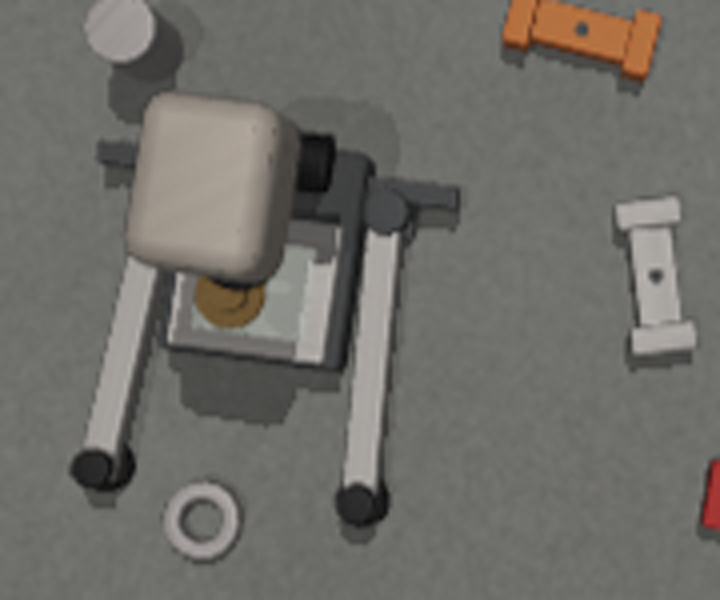

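View pics/c2.png

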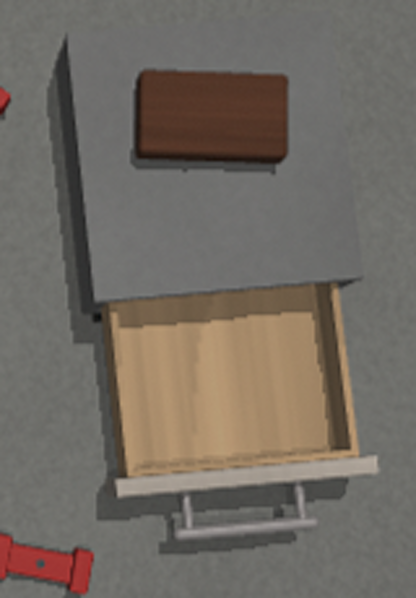

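The crop shows the plain aluminium dumbbell at full px (334,270), with a measured size of 84 × 36 mm, so it is the clamp. Next come the microscope and drawer frames and the tool axes.

```bash
python3 - <<'E'
from h import *
from bench import r
im,d,K,T=load('pics/top0.npz'); W=cloud(d,K,T)
def pts(u0,v0,u1,v1,z0,z1):
    Z=W[v0:v1,u0:u1].reshape(-1,3); return Z[(Z[:,2]>z0)&(Z[:,2]<z1)]
def line(P):
    l=cv2.fitLine(P[:,:2].astype(np.float32),cv2.DIST_HUBER,0,.001,.001).ravel(); s=np.sign(l[0]); return np.degrees(np.arctan2(l[1]*s,l[0]*s)).round(2),l[2:].round(4)
print('Rleg',line(pts(256,266,272,318,.034,.041)))
print('Lleg',line(pts(190,266,212,310,.034,.041)))
for n,b in dict(brR=(272,240,290,260),brL=(190,230,206,246)).items():
    P=pts(*b,.033,.041); print(n,len(P),P.min(0).round(4),P.max(0).round(4),cv2.minAreaRect(P[:,:2].astype(np.float32)))
# base frame from base top (45mm)/stage
P=pts(205,255,270,300,.042,.0475); print('base45',cv2.minAreaRect(P[:,:2].astype(np.float32)))
P=pts(205,255,270,300,.055,.0585); print('stage',cv2.minAreaRect(P[:,:2].astype(np.float32)))
P=pts(200,215,270,290,.25,.27); print('head',cv2.minAreaRect(P[:,:2].astype(np.float32)), P[:,2].max() if len(P) else 0)
P=pts(205,255,240,300,.06,.085); print('wp',len(P),P.mean(0))
P=pts(395,210,490,290,.02,.032); print('floor',cv2.minAreaRect(P[:,:2].astype(np.float32)))
for u in (410,440,470):
    for v in range(212,232): 
        if W[v,u,2]<.08: print('edge',W[v-1,u].round(4));break
P=pts(385,280,500,310,.070,.08);print('plate',line(P),P.min(0),P.max(0))
b=cv2.minAreaRect(P[:,:2].astype(np.float32)); print(b, cv2.boxPoints(b).round(4).tolist())
P=pts(400,306,485,325,.045,.06);print(cv2.boxPoints(cv2.minAreaRect(P[:,:2].astype(np.float32))).round(4).tolist())
s=r.read_state(); M=R.from_euler('xyz',s['eef_rot']).as_matrix(); print(M.round(3))
E
```

```text
Rleg (np.float32(-4.01), array([0.4371, 0.155 ], dtype=float32))
Lleg (np.float32(-12.32), array([0.4436, 0.2894], dtype=float32))
brR 64 [0.5239 0.108  0.0336] [0.5374 0.1344 0.0409] ((0.5306000709533691, 0.12161858379840851), (0.026289884001016617, 0.011743547394871712), 81.75099182128906)
brL 49 [0.5458 0.2855 0.0334] [0.5593 0.3063 0.0409] ((0.5532608032226562, 0.29583540558815), (0.021910332143306732, 0.011736252345144749), 81.3132095336914)
base45 ((0.4754485785961151, 0.21090425550937653), (0.13444653153419495, 0.09116626530885696), 84.75364685058594)
stage ((0.4806946814060211, 0.21527205407619476), (0.0850539281964302, 0.07484474033117294), 82.80278778076172)
head ((0.518362283706665, 0.2098928987979889), (0.06275097280740738, 0.07659079879522324), 83.80448913574219) 0.2625376285224677
wp 177 [0.46854974 0.22855232 0.0657741 ]
floor ((0.5199024081230164, -0.23137405514717102), (0.14321263134479523, 0.20354291796684265), 4.9955573081970215)
edge [ 0.5796 -0.1598  0.0907]
edge [ 0.5854 -0.2255  0.08  ]
edge [ 0.5912 -0.2878  0.0857]
plate (np.float32(-84.72), array([ 0.4351, -0.2317], dtype=float32)) [ 0.41867229 -0.33848414  0.07003835] [ 0.45678619 -0.12566972  0.079984  ]
((0.43775665760040283, -0.23172277212142944), (0.021119950339198112, 0.2133844643831253), 5.333742618560791) [[0.4172999858856201, -0.1264999955892563], [0.43720000982284546, -0.33889999985694885], [0.45820000767707825, -0.3370000123977661], [0.438400000333786, -0.12449999898672104]]
[[0.3824000060558319, -0.1762000024318695], [0.3833000063896179, -0.2962000072002411], [0.4066999852657318, -0.29600000381469727], [0.4056999981403351, -0.17599999904632568]]
[[-0.001  0.342  0.94 ]
 [-0.001  0.94  -0.342]
 [-1.    -0.001 -0.   ]]
```

Measured in world coordinates: clamp (0.487, -0.001) at yaw 6.5°, and microscope origin about (0.485, 0.215) at yaw -8° with its legs near folded. The drawer yaw is about 5.4°, and the drawer is open about 0.14 m. Sizes and heights agree with the description. Moving above the clamp, with the path kept on the robot's side of the microscope.

```bash
python3 -m jog '-0.3 -3.3 3.1 -0.05 0 0 0; -0.6 -6.7 6.2 -0.1 0 0 0; -0.9 -10 9.3 -0.15 0 0 0; -1.1 -13.4 12.4 -0.2 0 0 0; -1.4 -16.7 15.6 -0.25 0 0 0; -1.7 -20 18.7 -0.3 0 0 0; -2 -23.4 21.8 -0.35 0 0 0; -1.3 -26.3 25 -0.4 0 0 0; -0.6 -29.3 28.2 -0.43 0 0 0; 0.1 -32.2 31.4 -0.46 0 0 0'
python3 - <<'E'
from h import *
from bench import r
s=r.read_state(); M=R.from_euler('xyz',s['eef_rot']).as_matrix(); print(s['position'],M.round(3)); print((100*M.T@(np.array([.46,0,.17])-s['position'])).round(2), np.degrees(np.arctan2(M[1,2],M[0,2])))
E
```

```text
time_s: 1.15
position: [0.3904, 0.152, 0.2297]
eef_rot: [-1.623, 1.57, -1.511]
ft_force: [1.8, 1.1, -0.9]
opening: 0.0855
[0.39040085 0.15200346 0.22974148] [[ 0.    -0.112  0.994]
 [-0.001  0.994  0.112]
 [-1.    -0.001 -0.   ]]
[  5.99 -15.88   5.21] 6.44194970915559
```

```bash
python3 -m jog '1.2 -4 1.3 0 0 0 0; 2.4 -8 2.6 0 0 0 0; 3.6 -12 3.9 0 0 0 0; 6 -15.9 5.2 0 0 0 0; 6 -15.9 5.2 0 0 0 0; 6 -15.9 5.2 0 0 0 0; 6 -15.9 5.2 0 0 0 0; 6 -15.9 5.2 0 0 0 0; 6 -15.9 5.2 0 0 0 0; 6 -15.9 5.2 0 0 0 0'
python3 - <<'E'
from h import *
from bench import r,imaging
s=r.read_state(); M=R.from_euler('xyz',s['eef_rot']).as_matrix(); p=s['position']
c=imaging.camera_params('wrist'); K,T=c['camera_matrix'],c['camera_from_world']; im,d=imaging.get_image('wrist'); cv2.imwrite('pics/w1.png',im)
W=cloud(d,K,T)
m=((W[...,2]>.012)&(W[...,2]<.045)&(d>0)&(abs(W[...,0]-.487)<.06)&(abs(W[...,1])<.04)).astype(np.uint8)
n,l,st,ce=cv2.connectedComponentsWithStats(m)
for i in range(1,n):
  if st[i,4]>200:
    P=W[l==i]; rc=cv2.minAreaRect(P[:,:2].astype(np.float32)); print(st[i],ce[i],rc,np.percentile(P[:,2],[5,50,95]))
print(p,(100*M.T@(np.array([.487,-.001,.15])-p)).round(2),np.degrees(np.arctan2(M[1,2],M[0,2])))
E
```

```text
time_s: 2.15
position: [0.46, 0.0004, 0.1703]
eef_rot: [-0.989, 1.57, -0.875]
ft_force: [0.2, -0.1, 0.2]
opening: 0.0856
[ 295  194   47  104 3776] [318.74417373 244.79581568] ((0.4833223223686218, -0.00045834295451641083), (0.08404280245304108, 0.03577668219804764), 7.09952974319458) [0.02029975 0.02288143 0.03050674]
[4.60009373e-01 3.50023344e-04 1.70327070e-01] [ 2.04 -0.44  2.66] 6.507392242331541
```

View pics/w1.png

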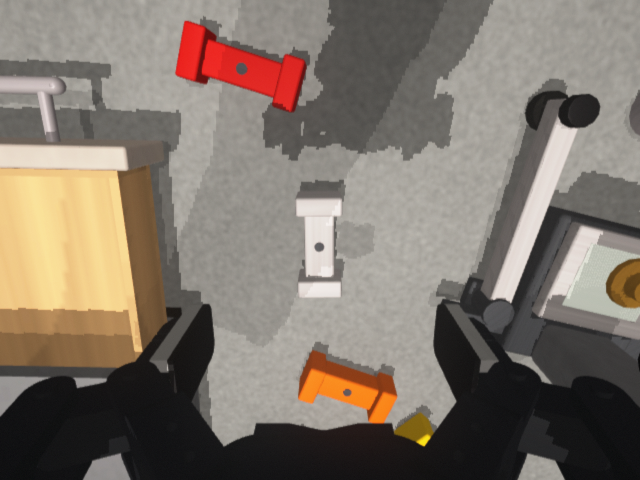

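The wrist picture shows the plain clamp at (319,245), with the red one at (240,68) and the orange at (347,387). The clamp centre is (0.485, -0.0006) at yaw 7°, which agrees with the top view. Descending and gripping.

```bash
python3 -m jog '4 -0.4 2.5 0 0 0 0; 8 -0.4 2.5 0 0 0 0; 12 -0.4 2.5 0 0 0 0; 14.5 -0.4 2.5 0 0 0 0; 16 -0.4 2.5 0 0 0 0; 16.5 -0.4 2.5 0 0 0 0; 16.5 -0.4 2.5 0 0 0 0; 16.5 -0.4 2.5 0 0 0 0; 16.5 -0.4 2.5 0 0 0 0.3; 16.5 -0.4 2.5 0 0 0 0.9' 50
python3 -m jog '0 0 0 0 0 0 0.9; 0 0 0 0 0 0 0.9; 0 0 0 0 0 0 0.9; 0 0 0 0 0 0 0.9; 0 0 0 0 0 0 0.9; 0 0 0 0 0 0 0.9; -1 0 0 0 0 0 0.9; -4 0 0 0 0 0 0.9; -8 0 0 0 0 0 0.9; -12 0 0 0 0 0 0.9' 50
python3 - <<'E'
from h import *
from bench import r
s=r.read_state(); M=R.from_euler('xyz',s['eef_rot']).as_matrix(); p=s['position']
# drawer frame
yaw=np.radians(5.4); X=np.array([np.cos(yaw),np.sin(yaw),0]);Y=np.array([-X[1],X[0],0])
face=np.array([.4275,-.2325,0]) # outer face middle of plate: refine below
h=np.array([.3945,-.2355,0])
for off in (face+119e-3*X, h+154e-3*X): print('floor est',off)
print(p,np.degrees(np.arctan2(M[1,2],M[0,2])))
E
```

```text
time_s: 3.2
position: [0.4861, -0.0012, 0.0062]
eef_rot: [-0.671, 1.568, -0.558]
ft_force: [-0.1, 0.0, -0.2]
opening: 0.059
time_s: 4.2
position: [0.4849, -0.0008, 0.1273]
eef_rot: [-1.139, 1.57, -1.026]
ft_force: [0.3, -0.9, -3.0]
opening: 0.0224
floor est [ 0.54597187 -0.22130111  0.        ]
floor est [ 0.54781654 -0.22100732  0.        ]
[ 0.48488739 -0.00078889  0.1272931 ] 6.497380473313339
```

The clamp is held, with the opening at 22 mm and the load visible in the force. The drawer floor centre is about (0.546, -0.221), from both the plate and the handle. I'll place at drawer x = -32 mm, in the middle of the clear floor.

```bash
python3 -m jog '0 -4 0 0 0 0 0.9; 0 -8 0.1 0 0 0 0.9; 0 -12 0.2 0 0 0 0.9; 0 -16 0.3 0 0 0 0.9; 0 -20 0.3 0 0 0 0.9; 0 -22.5 0.4 0 0 0 0.9; 0 -22.5 0.4 0 0 0 0.9; 0 -22.5 0.4 0 0 0 0.9; 0 -22.5 0.4 0 0 0 0.9; 0 -22.5 0.4 0 0 0 0.9'
python3 - <<'E'
from h import *
from bench import r,imaging
s=r.read_state();p=s['position'];M=R.from_euler('xyz',s['eef_rot']).as_matrix();print(p,M.round(3)[:,2])
c=imaging.camera_params('wrist'); K,T=c['camera_matrix'],c['camera_from_world']; im,d=imaging.get_image('wrist'); cv2.imwrite('pics/w2.png',im)
for n,q in dict(fl=(.546,-.221,.026),handle=(.394,-.2355,.055),tgt=(.514,-.224,.026)).items(): print(n,proj(q,K,T))
E
```

```text
time_s: 5.2
position: [0.5143, -0.2228, 0.1275]
eef_rot: [-1.168, 1.57, -1.054]
ft_force: [-0.1, 0.4, -2.4]
opening: 0.0227
[ 0.51428079 -0.22280134  0.12754461] [0.993 0.114 0.   ]
fl [320.2573468  280.56158662]
handle [325.06999771  26.67235002]
tgt [321.17123234 236.70265651]
```

View pics/w2.png

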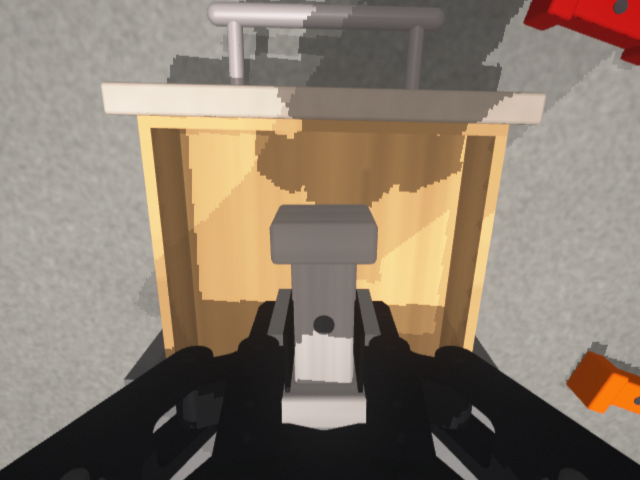

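The clamp sits squarely in the pads at (323,320), centred laterally between the drawer walls at columns 165 and 480. Lowering and releasing.

```bash
python3 -m jog '3 0 0 0 0 0 0.9; 6 0 0 0 0 0 0.9; 8 0 0 0 0 0 0.9; 9 0 0 0 0 0 0.9; 9.3 0 0 0 0 0 0.9; 9.3 0 0 0 0 0 0.9; 9.3 0 0 0 0 0 0.3; 9.3 0 0 0 0 0 0.3; 9.3 0 0 0 0 0 0.3; 9.3 0 0 0 0 0 0.3'
python3 -m jog '-3 0 0 0 0 0 0.3; -7 0 0 0 0 0 0.3; -11 0 0 0 0 0 0.5; -11 0 -4 0 0 0 1; -11 0 -8 0 0 0 1; -11 0 -12 0 0 0 1; -11 0 -15 0 0 0 1; -11 0 -15 0 0 0 1; -11 0 -15 0 0 0 1; -11 0 -15 0 0 0 1'
python3 - <<'E'
from h import *
from bench import r,imaging
s=r.read_state();p=s['position'];M=R.from_euler('xyz',s['eef_rot']).as_matrix();print(p,s['opening'],M.round(3)[:,2])
c=imaging.camera_params('wrist'); K,T=c['camera_matrix'],c['camera_from_world']; im,d=imaging.get_image('wrist'); cv2.imwrite('pics/w3.png',im)
c=imaging.camera_params('top'); K,T=c['camera_matrix'],c['camera_from_world']; im,d=imaging.get_image('top'); cv2.imwrite('pics/t3.png',cv2.resize(im[110:340,350:510],None,fx=2.6,fy=2.6)); W=cloud(d,K,T)
m=((W[...,2]>.044)&(W[...,2]<.062)&(abs(W[...,0]-.51)<.06)&(abs(W[...,1]+.224)<.05)); P=W[m]; print(m.sum(),P.mean(0),cv2.minAreaRect(P[:,:2].astype(np.float32)))
E
```

```text
time_s: 6.25
position: [0.5147, -0.2233, 0.0352]
eef_rot: [-0.928, 1.569, -0.813]
ft_force: [-0.3, -0.0, 0.2]
opening: 0.0595
time_s: 7.25
position: [0.3662, -0.2404, 0.1453]
eef_rot: [-0.847, 1.568, -0.732]
ft_force: [-0.3, -0.9, 0.5]
opening: -0.0005
[ 0.3662308  -0.24038447  0.14528492] -0.0004716767805193139 [0.993 0.114 0.002]
522 [ 0.51583513 -0.22248099  0.05174541] ((0.5020321607589722, -0.2258930206298828), (0.11325062811374664, 0.04216523468494415), 11.2869873046875)
```

View pics/t3.png

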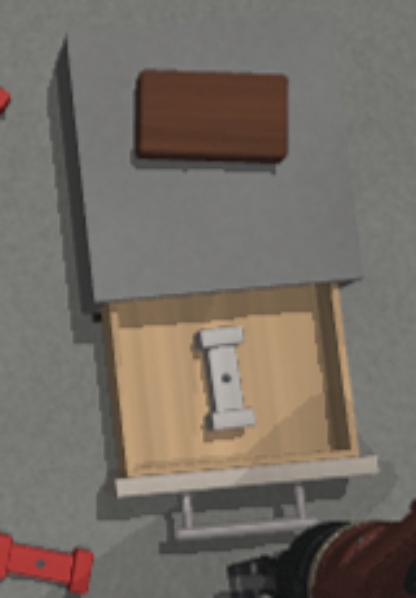

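View pics/w3.png

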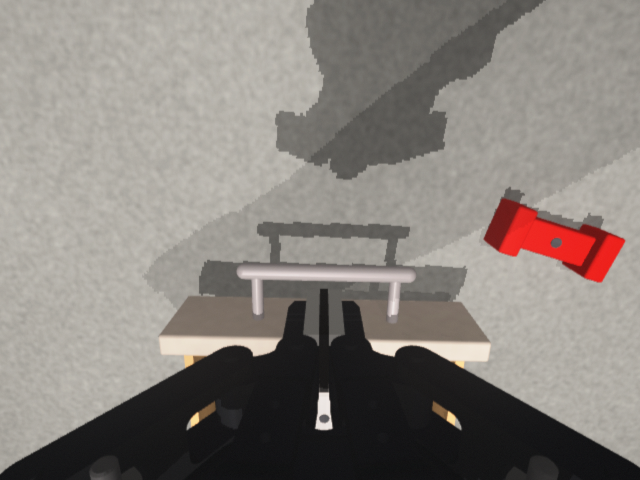

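The clamp lies in the drawer (crop px (225,378)), clear of the unit. The wrist view shows the handle bar at (327,272) and the red dumbbell well to its side. Next: lower in front of the bar with the fingers shut.

```bash
python3 -m jog '0 0 -2 0 0 0 1; 0 0 -2.5 0 0 0 1; 4 0.2 -2.5 0 0 0 1; 7 0.2 -2.5 0 0 0 1; 10 0.2 -2.5 0 0 0 1; 10 0.2 -2.5 0 0 0 1; 10 0.2 -2.5 0 0 0 1; 10 0.2 -2.5 0 0 0 1; 10 0.2 -1.5 0 0 0 1; 10 0.2 -1 0 0 0 1'
python3 -m jog '0 0 1 0 0 0 1; 0 0 2 0 0 0 1; 0 0 4 0 0 0 1; 0 -0.1 6 0 0 0 1; 0 -0.1 8 0 0 0 1; 0 -0.2 10 0 0 0 1; 0 -0.2 12 0 0 0 1; 0 -0.2 13 0 0 0 1; 0 -0.3 14 0 0 0 1; 0 -0.3 14.5 0 0 0 1'
python3 - <<'E'
from h import *
from bench import r,imaging
im,d=imaging.get_image('top'); cv2.imwrite('pics/t4.png',cv2.resize(im[110:340,350:510],None,fx=2.6,fy=2.6))
im,d=imaging.get_image('wrist'); cv2.imwrite('pics/w4.png',im)
E
```

```text
time_s: 8.35
position: [0.3577, -0.2401, 0.0463]
eef_rot: [-0.898, 1.567, -0.783]
ft_force: [0.2, -0.2, 0.5]
opening: -0.0001
time_s: 9.35
position: [0.5026, -0.2262, 0.0465]
eef_rot: [-0.917, 1.567, -0.801]
ft_force: [-0.4, 0.4, -0.1]
opening: 0.0002
```

View pics/t4.png

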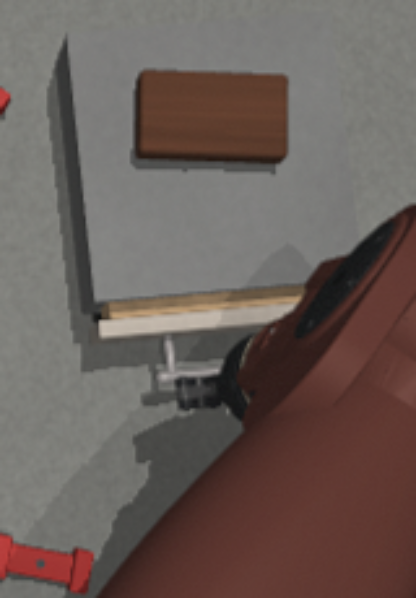

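View pics/w4.png

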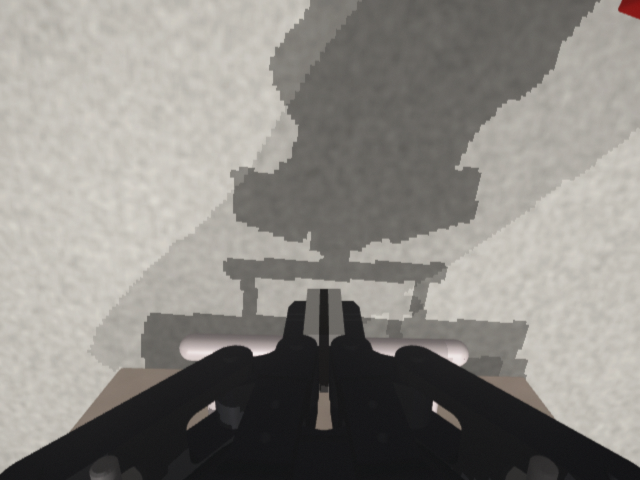

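The drawer is nearly shut: the plate is at crop row 325 and a thin strip of the inside is still visible at row 305. Pushing on slowly until it bears.

```bash
python3 -m jog '0 0 0.3 0 0 0 1; 0 0 0.6 0 0 0 1; 0 0 0.9 0 0 0 1; 0 0 1.2 0 0 0 1; 0 0 1.4 0 0 0 1; 0 0 1.6 0 0 0 1; 0 0 1.7 0 0 0 1; 0 0 1.8 0 0 0 1; 0 0 1.9 0 0 0 1; 0 0 2 0 0 0 1'
python3 - <<'E'
from h import *
from bench import r,imaging
s=r.read_state(); print(s['ft_force'],s['position'])
im,d=imaging.get_image('top'); cv2.imwrite('pics/t5.png',cv2.resize(im[200:270,370:500],None,fx=5,fy=5))
E
```

```text
time_s: 10.45
position: [0.5171, -0.2248, 0.0465]
eef_rot: [-2.772, 1.561, -2.658]
ft_force: [-35.6, -4.5, 18.6]
opening: -0.0002
[-35.62389954  -4.48639607  18.64766414] [ 0.51707248 -0.22476839  0.04651725]
```

View pics/t5.png

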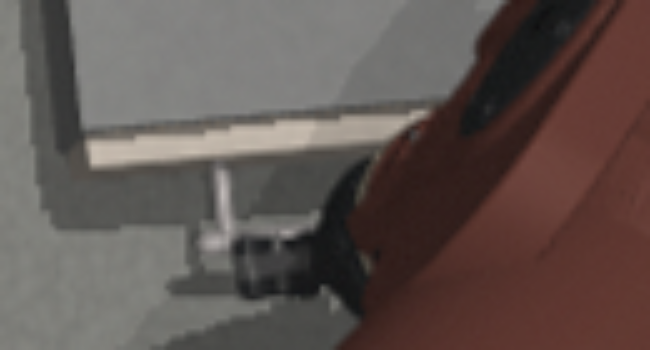

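The drawer front meets the unit at crop row 140 and the finger force reads 36 N, so the drawer is shut. Retreating and looking.

```bash
python3 -m jog '0 0 -0.7 0 0 0 1; 0 0 -1.5 0 0 0 1; 0 0 -3 0 0 0 1; -3 0 -3 0 0 0 1; -7 0 -3 0 0 0 1; -11 0 -4 0 0 0 1; -15 0 -5 0 0 0 1; -15 2 -6 0 0 0 1; -15 5 -7 0.1 0 0 1; -15 9 -8 0.2 0 0 1'
python3 - <<'E'
from h import *
from bench import r,imaging
c=imaging.camera_params('top'); K,T=c['camera_matrix'],c['camera_from_world']; im,d=imaging.get_image('top'); cv2.imwrite('pics/t6.png',im); W=cloud(d,K,T)
s=r.read_state(); p=s['position'];M=R.from_euler('xyz',s['eef_rot']).as_matrix(); print(p,M.round(3))
for z in (.17,): print((100*M.T@(np.array([.409,.192,z])-p)).round(2))
Rd=R.from_matrix([[0,.1357,.9907],[0,.9907,-.1357],[-1,0,0]]).as_matrix(); print('rotvec tool',R.from_matrix(M.T@Rd).as_rotvec().round(3))
E
```

```text
time_s: 11.5
position: [0.4286, -0.1437, 0.1972]
eef_rot: [-2.439, 1.562, -2.532]
ft_force: [-0.1, 0.3, 0.4]
opening: -0.0001
[ 0.42650687 -0.1382536   0.19729568] [[-0.009  0.096  0.995]
 [-0.002  0.995 -0.096]
 [-1.    -0.003 -0.009]]
[ 2.68 32.71 -4.89]
rotvec tool [ 0.04  -0.009  0.003]
```

View pics/t6.png

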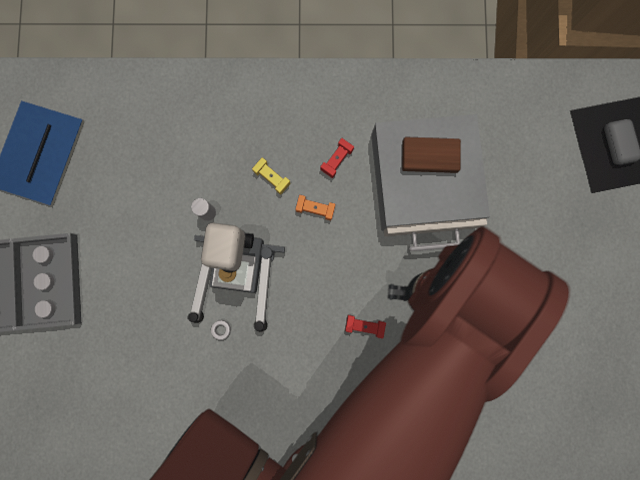

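The drawer is flush at row 225, and the case and the other objects haven't moved. Moving above the gap inside the right leg.

```bash
python3 -m jog '0 4 -1 0.04 0 0 1; 0.5 8 -2 0.04 0 0 1; 1 12 -3 0.04 0 0 1; 1.5 16 -4 0.04 0 0 1; 2 20 -5 0.04 0 0 1; 2.5 24 -5 0.04 0 0 1; 2.7 28 -5 0.04 0 0 1; 2.7 31 -5 0.04 0 0 1; 2.7 32.7 -4.9 0.04 0 0 1; 2.7 32.7 -4.9 0.04 0 0 1'
python3 - <<'E'
from h import *
from bench import r,imaging
s=r.read_state(); p=s['position'];M=R.from_euler('xyz',s['eef_rot']).as_matrix(); print(p,M.round(3))
c=imaging.camera_params('wrist'); K,T=c['camera_matrix'],c['camera_from_world']; im,d=imaging.get_image('wrist'); cv2.imwrite('pics/w7.png',im)
print('target',proj((.409,.192,0.0),K,T),proj((.409,.192,0.03),K,T)); W=cloud(d,K,T)
for n,z0,z1 in (('legs',.03,.041),('ring',.012,.024)):
  m=((W[...,2]>z0)&(W[...,2]<z1)&(d>0)).astype(np.uint8); N,l,st,ce=cv2.connectedComponentsWithStats(m)
  for i in range(1,N):
    if st[i,4]>300: P=W[l==i]; print(n,st[i],cv2.minAreaRect(P[:,:2].astype(np.float32)))
E
```

```text
time_s: 12.55
position: [0.4088, 0.1938, 0.1698]
eef_rot: [-2.909, 1.562, -3.042]
ft_force: [1.0, -0.5, 0.0]
opening: 0.0001
[0.4088227  0.19379034 0.16977743] [[-0.008  0.133  0.991]
 [-0.001  0.991 -0.133]
 [-1.    -0.002 -0.008]]
target [321.62530853 214.74850777] [321.38394762 224.16987278]
legs [ 423  154   56  203 4417] ((0.44977352023124695, 0.2858082950115204), (0.025501679629087448, 0.1638711541891098), 79.76981353759766)
legs [ 259  173   36  178 3403] ((0.43971163034439087, 0.15434905886650085), (0.02040085755288601, 0.14903251826763153), 83.97782135009766)
legs [300 253 128   7 641] ((0.4367216229438782, 0.22089502215385437), (0.09817983210086823, 0.0035106539726257324), 83.69463348388672)
legs [  0 422  33  36 521] ((0.5727915167808533, -0.11064145714044571), (0.03906339406967163, 0.011333504691720009), 24.730554580688477)
ring [ 357  106   57   58 1737] ((0.3498518466949463, 0.24818161129951477), (0.04117174446582794, 0.040855057537555695), 31.008745193481445)
ring [256 144  38  45 403] ((0.3593001365661621, 0.16601963341236115), (0.03317800909280777, 0.02085069939494133), 40.17472839355469)
ring [427 144  47 163 805] ((0.4266623556613922, 0.2823524475097656), (0.023215508088469505, 0.1331084966659546), 70.0179672241211)
ring [ 15 179  33  48 552] ((0.3634052574634552, -0.02897556871175766), (0.037461232393980026, 0.01308171171694994), 7.726418495178223)
ring [301 245 122   8 581] ((0.43692243099212646, 0.22069400548934937), (0.09851523488759995, 0.003910060040652752), 84.10074615478516)
ring [  0 413  51  36 480] ((0.5746309161186218, -0.11213286221027374), (0.05058273300528526, 0.018512500450015068), 32.69706726074219)
```

View pics/w7.png

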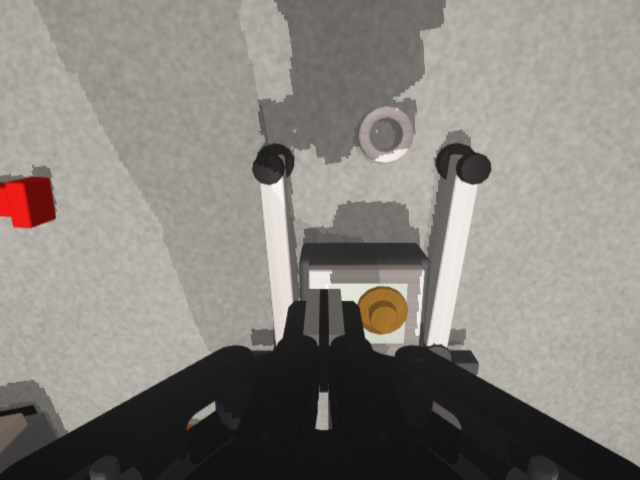

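The wrist view shows my target at (321,215) between the right leg's bar (275,220), the ring (386,135) and the base front (365,247), with 10 mm or more to spare on every side. The ring and hinge estimates from wrist and top differ by about 4 mm in x, which is inside those margins. Descending, then beginning the swing.

```bash
python3 -m jog '4 -0.1 0 0 0 0 1; 8 -0.2 0 0 0 0 1; 11 -0.2 0 0 0 0 1; 13 -0.2 0 0 0 0 1; 14.2 -0.2 0 0 0 0 1; 14.8 -0.2 0 0 0 0 1; 14.8 -0.2 0 0 0 0 1; 14.8 -0.2 0 0 0 0 1; 14.8 -0.8 0 0 0 0 1; 14.8 -1.2 0 0 0 0 1'
python3 - <<'E'
from h import *
from bench import r,imaging
s=r.read_state(); print(s['position'],s['ft_force'])
im,d=imaging.get_image('wrist'); cv2.imwrite('pics/w8.png',im)
im,d=imaging.get_image('side'); cv2.imwrite('pics/s8.png',im)
E
```

```text
time_s: 13.6
position: [0.4064, 0.1802, 0.0226]
eef_rot: [-2.824, 1.563, -2.958]
ft_force: [-0.3, -0.6, -0.0]
opening: -0.0
[0.40635485 0.18020278 0.0226047 ] [-0.26102042 -0.59170088 -0.0405047 ]
```

View pics/w8.png

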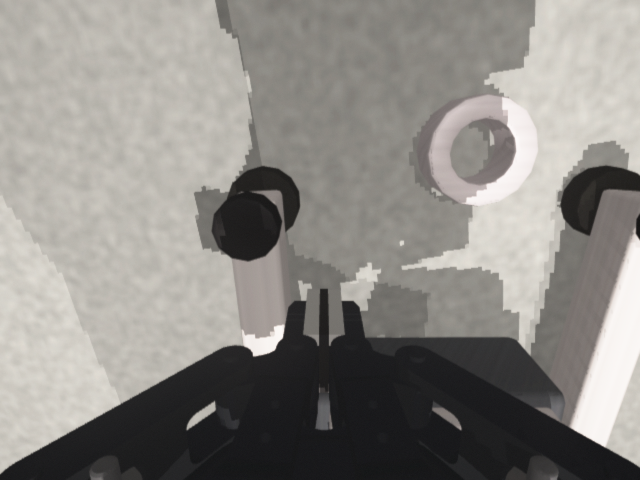

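View pics/s8.png

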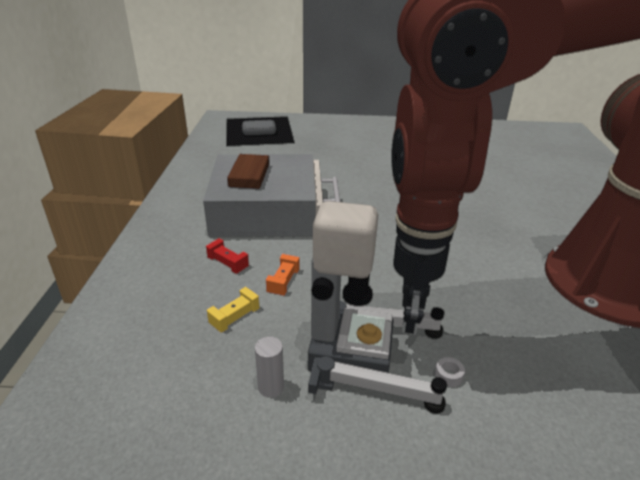

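The fingers stand just inside the right leg, near (325,330) in the wrist view, clear of the ring. Swinging the right leg along its arc.

```bash
python3 -m jog '0 -0.9 0 0 0 0 1; 0 -1.8 0 0 0 0 1; 0 -2.6 0 0 0 0 1; 0 -3.7 0.2 0 0 0 1; 0 -4.8 0.5 0 0 0 1; 0 -6 0.8 0 0 0 1; 0 -7 1.3 0 0 0 1; 0 -8 1.9 0 0 0 1; 0 -9.1 2.6 0 0 0 1; 0 -10 3.5 0 0 0 1'
python3 - <<'E'
from h import *
from bench import r,imaging
s=r.read_state(); p=s['position']; q=p-[.4849,.2149,0]; print(s['ft_force'],q@[.9907,-.1357,0],q@[.1357,.9907,0])
im,d=imaging.get_image('wrist'); cv2.imwrite('pics/w9.png',im)
E
```

```text
time_s: 14.7
position: [0.4276, 0.0751, 0.0221]
eef_rot: [-2.803, 1.562, -2.938]
ft_force: [-0.3, 1.9, -0.2]
opening: 0.0001
[-0.30887493  1.93322079 -0.21987499] -0.03775099559975037 -0.14624196686284904
```

View pics/w9.png

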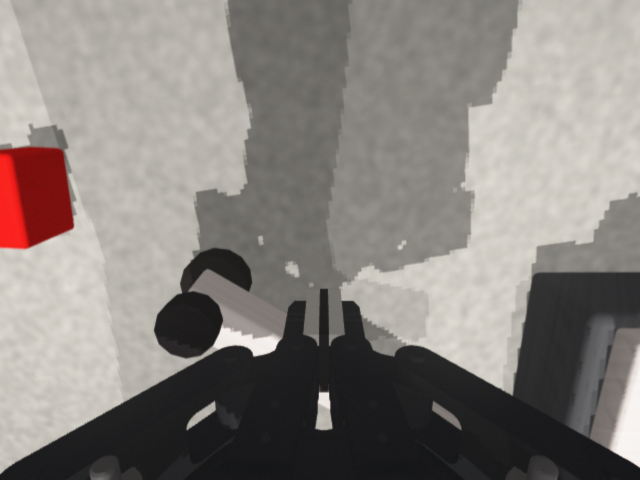

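The leg is at about 1 rad, with its tip at (205,290) and 1.9 N against the finger. Driving it on past 1.3 rad.

```bash
python3 -m jog '0 -0.6 0.7 0 0 0 1; 0 -1.1 1.2 0 0 0 1; 0 -1.5 1.8 0 0 0 1; 0 -1.8 2.3 0 0 0 1; 0 -2 2.8 0 0 0 1; 0 -2.2 3.3 0 0 0 1; 0 -2.3 3.8 0 0 0 1; 0 -2.3 3.8 0 0 0 1; 0 -2.3 2.5 0 0 0 1; 0 -2.3 1 0 0 0 1'
python3 - <<'E'
from h import *
from bench import r,imaging
s=r.read_state(); p=s['position']; print(p)
im,d=imaging.get_image('wrist'); cv2.imwrite('pics/w10.png',im)
E
```

```text
time_s: 15.75
position: [0.4356, 0.0498, 0.0223]
eef_rot: [-2.636, 1.563, -2.772]
ft_force: [-0.1, 0.7, 0.4]
opening: 0.0
[0.43558998 0.04978645 0.02231556]
```

View pics/w10.png

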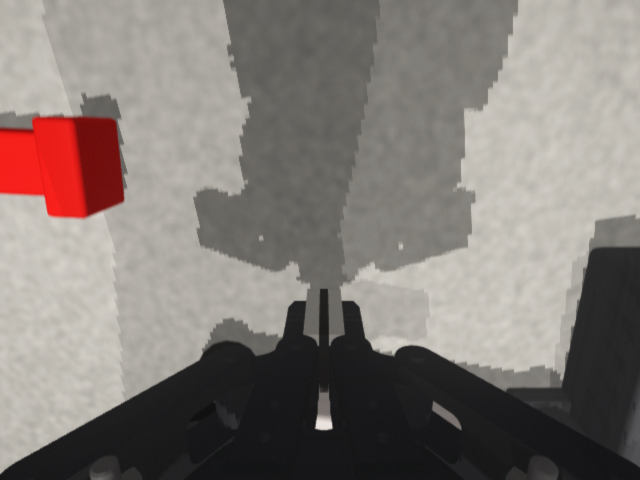

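The leg has swung out beyond the finger's reach: only its shadow at (225,335) and dark parts behind the gripper are visible. Rising and moving over to the left leg; I'll check the right leg in the top view from there.

```bash
python3 -m jog '0 0 -2 0 0 0 1; -3 0 -4.5 0 0 0 1; -7 0 -4.5 0 0 0 1; -11 0 -4.5 0 0 0 1; -14.8 0 -4.5 0 0 0 1; -14.8 4 -4.5 0 0 0 1; -14.8 8 -4.5 0 0 0 1; -14.8 12 -4.5 0 0 0 1; -14.8 16 -4.5 0 0 0 1; -14.8 20 -4.5 0 0 0 1'
python3 - <<'E'
from h import *
from bench import r,imaging
s=r.read_state(); p=s['position'];M=R.from_euler('xyz',s['eef_rot']).as_matrix(); q=p-[.4849,.2149,0]; print(p,q@[.9907,-.1357,0],q@[.1357,.9907,0]); print((100*M.T@(np.array([.4165,.2544,.0225])-p)).round(2))
c=imaging.camera_params('wrist'); K,T=c['camera_matrix'],c['camera_from_world']; im,d=imaging.get_image('wrist'); cv2.imwrite('pics/w11.png',im)
print('target',proj((.4165,.2544,0.0),K,T),proj((.4165,.2544,0.03),K,T))
c=imaging.camera_params('top'); K,T=c['camera_matrix'],c['camera_from_world'];im,d=imaging.get_image('top'); cv2.imwrite('pics/t11.png',im); W=cloud(d,K,T)
Z=W[240:300,275:345].reshape(-1,3); P=Z[(Z[:,2]>.034)&(Z[:,2]<.041)]
l=cv2.fitLine(P[:,:2].astype(np.float32),cv2.DIST_HUBER,0,.001,.001).ravel(); print(len(P),np.degrees(np.arctan2(l[1],l[0])))
E
```

```text
time_s: 16.8
position: [0.4172, 0.257, 0.1696]
eef_rot: [-2.753, 1.561, -2.887]
ft_force: [0.1, -0.3, 0.1]
opening: 0.0002
[0.41724284 0.2570299  0.16960607] -0.07274497581549173 0.03255701720723526
[14.71 -0.22  0.09]
target [320.83776921 213.97373908] [320.45437411 223.31190533]
470 69.01982
```

View pics/t11.png

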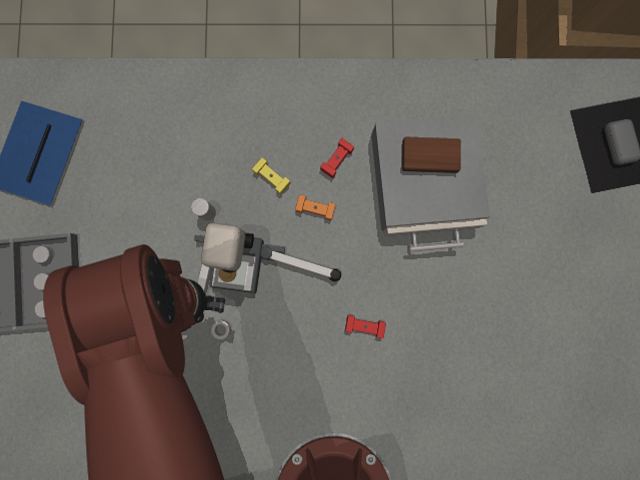

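View pics/w11.png

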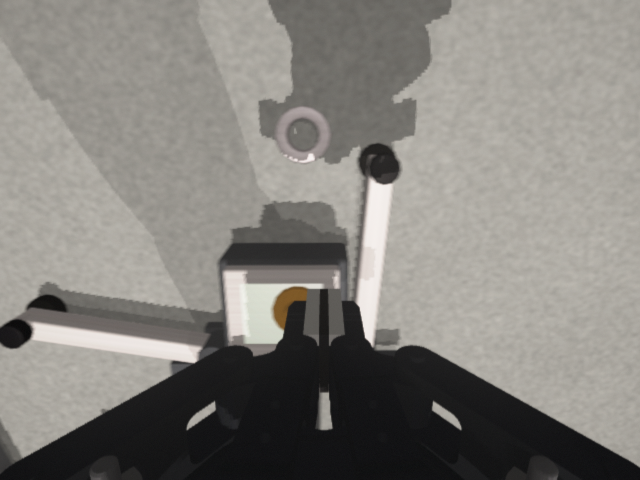

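The top view shows the right leg out, with its knob at (336,274). The wrist view shows the left leg at (375,240), the ring at (302,135) and the target at (321,214), which is clear of both. Descending and starting the left leg.

```bash
python3 -m jog '4 -0.1 0 0 0 0 1; 8 -0.2 0 0 0 0 1; 11 -0.2 0 0 0 0 1; 13 -0.2 0 0 0 0 1; 14.2 -0.2 0 0 0 0 1; 14.7 -0.2 0 0 0 0 1; 14.7 -0.2 0 0 0 0 1; 14.7 -0.2 0 0 0 0 1; 14.7 0.5 0 0 0 0 1; 14.7 1.1 0 0 0 0 1'
python3 - <<'E'
from h import *
from bench import r,imaging
s=r.read_state(); p=s['position']; q=p-[.4849,.2149,0]; print(s['ft_force'],q@[.9907,-.1357,0],q@[.1357,.9907,0])
im,d=imaging.get_image('wrist'); cv2.imwrite('pics/w12.png',im)
E
```

```text
time_s: 17.9
position: [0.4175, 0.2701, 0.0229]
eef_rot: [-2.891, 1.562, -3.022]
ft_force: [0.5, -0.5, -0.1]
opening: 0.0001
[ 0.46822449 -0.46158613 -0.09258044] -0.07422524170133497 0.04551333962946253
```

View pics/w12.png

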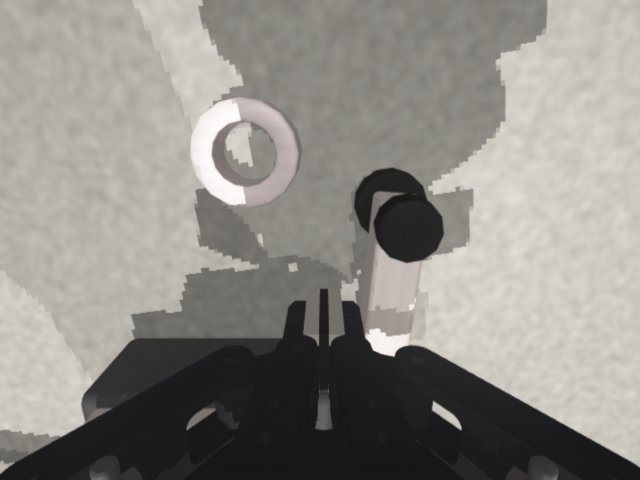

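The fingers stand inside the left leg, with its knob at (410,228), and the ring at (245,150) is clear. Swinging with the mirrored rows.

```bash
python3 -m jog '0 0.9 0 0 0 0 1; 0 1.8 0 0 0 0 1; 0 2.6 0.1 0 0 0 1; 0 3.7 0.3 0 0 0 1; 0 4.8 0.6 0 0 0 1; 0 6 0.9 0 0 0 1; 0 7 1.4 0 0 0 1; 0 8 2 0 0 0 1; 0 9.1 2.7 0 0 0 1; 0 10 3.6 0 0 0 1'
python3 - <<'E'
from h import *
from bench import r,imaging
s=r.read_state(); p=s['position']; q=p-[.4849,.2149,0]; print(s['ft_force'],q@[.9907,-.1357,0],q@[.1357,.9907,0],s['joints'])
im,d=imaging.get_image('wrist'); cv2.imwrite('pics/w13.png',im)
E
```

```text
time_s: 18.95
position: [0.4657, 0.3661, 0.0216]
eef_rot: [-2.895, 1.56, -3.024]
ft_force: [-1.0, -1.8, 0.9]
opening: 0.0003
[-1.03655068 -1.77241917  0.88409198] -0.039515124072547717 0.147178820192643 [ 0.4438479   0.16440222 -0.22185851  1.19452525  0.0033829   0.5735969 ]
```

View pics/w13.png

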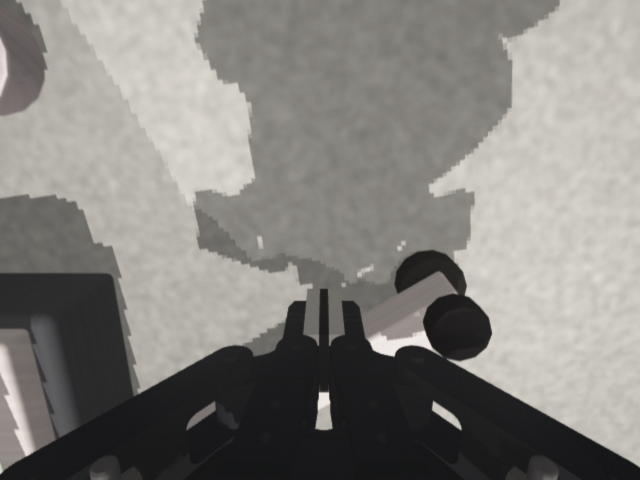

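The left leg is at about 1 rad, with its tip at (445,300). Driving on, then backing off.

```bash
python3 -m jog '0 0.6 0.7 0 0 0 1; 0 1.1 1.3 0 0 0 1; 0 1.5 1.9 0 0 0 1; 0 1.8 2.4 0 0 0 1; 0 2 3 0 0 0 1; 0 2.2 3.5 0 0 0 1; 0 2.3 4 0 0 0 1; 0 2.3 4 0 0 0 1; 0 2.3 2.5 0 0 0 1; 0 2.3 1 0 0 0 1'
python3 -m jog '0 0 -2 0 0 0 1; -3 0 -4 0 0 0 1; -7 0 -5 0 0 0 1; -11 0 -7 0 0 0 1; -15 0 -10 0 0 0 1; -18 2 -13 0 0 0 1; -20 5 -15 0 0 0 1; -20 8 -17 0 0 0 1; -20 11 -19 0 0 0 1; -20 13 -20 0 0 0 1'
python3 - <<'E'
from h import *
from bench import r,imaging
s=r.read_state(); print(s['position'],s['ft_force'])
out={}
for n in('top','side'):
    c=imaging.camera_params(n); K,T=c['camera_matrix'],c['camera_from_world'];im,d=imaging.get_image(n); cv2.imwrite(f'pics/{n}14.png',im); np.savez(f'pics/{n}14.npz',im=im,d=d,K=K,T=T)
im,d,K,T=load('pics/top14.npz'); W=cloud(d,K,T)
def A(u0,v0,u1,v1):
    Z=W[v0:v1,u0:u1].reshape(-1,3); P=Z[(Z[:,2]>.034)&(Z[:,2]<.041)]
    l=cv2.fitLine(P[:,:2].astype(np.float32),cv2.DIST_HUBER,0,.001,.001).ravel(); return len(P),np.degrees(np.arctan2(l[1],l[0]))
print('R',A(290,255,328,290)); print('L',A(130,235,182,275))
E
```

```text
time_s: 20.0
position: [0.4805, 0.3883, 0.0218]
eef_rot: [-3.029, 1.562, 3.123]
ft_force: [0.2, 0.9, -0.7]
opening: -0.0001
time_s: 21.0
position: [0.2995, 0.5452, 0.2237]
eef_rot: [-3.137, 1.563, 3.016]
ft_force: [-0.5, 0.4, -0.2]
opening: -0.0001
[0.29952844 0.54515506 0.22366921] [-0.51805039  0.43640509 -0.16683296]
R (284, np.float32(70.97178))
L (302, np.float32(-88.132065))
```

View pics/top14.png

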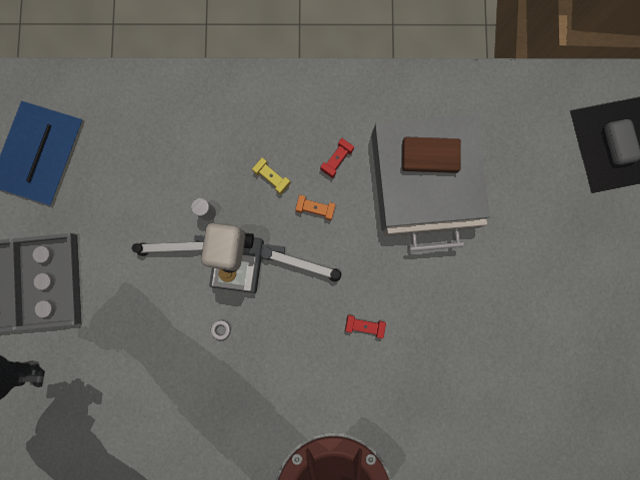

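View pics/side14.png

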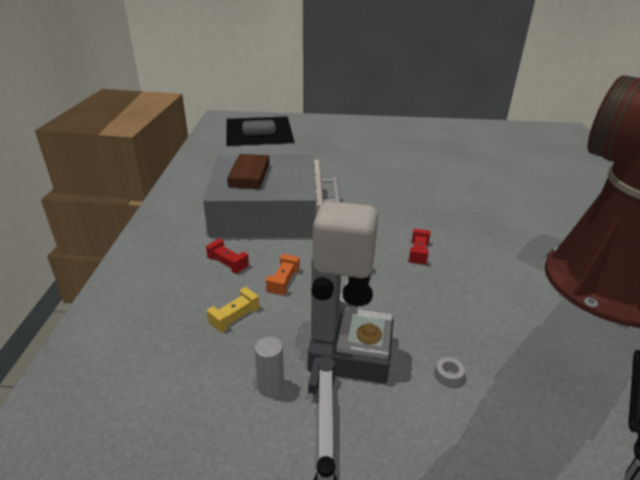

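The top view shows both legs out, with knobs at (139,248) and (336,274), and the drawer flush. The angle between the legs is 159.1°, a mean of 1.39 rad each. One last numeric check of the drawer and the bystanders.

```bash
python3 - <<'E'
from h import *
a=load('pics/top0.npz'); b=load('pics/top14.npz')
def c(L,u0,v0,u1,v1,z0,z1):
    W=cloud(L[1],L[2],L[3])[v0:v1,u0:u1].reshape(-1,3); P=W[(W[:,2]>z0)&(W[:,2]<z1)]; return P
for n,bx in dict(ring=(205,318,235,345,.01,.035),post=(185,195,215,220,.06,.1),case=(395,130,470,180,.1,.13),wp=(205,255,240,300,.062,.085)).items():
    A,B=c(a,*bx),c(b,*bx); print(n,len(A),len(B),((B.mean(0)-A.mean(0))*1000).round(1))
X=np.array([np.cos(np.radians(5.4)),np.sin(np.radians(5.4))])
P=c(b,400,210,480,262,.045,.06); P0=c(a,400,300,485,325,.045,.06)
u=c(b,385,170,490,235,.084,.095)[:,:2]@X; pl=c(b,385,205,490,245,.07,.08)[:,:2]@X
print('handle front shift',(np.percentile(P[:,:2]@X,5)-np.percentile(P0[:,:2]@X,5)),'unit edge',np.percentile(u,.5),'plate',np.percentile(pl,[2,50,98]),'handle outer',np.percentile(P[:,:2]@X,3))
E
```

```text
ring 207 208 [ 0. -0. -0.]
post 288 288 [-0.1  0.1  0.1]
case 1959 1962 [0.  0.1 0.1]
wp 123 138 [-0.6 -1.5 -0.7]
handle front shift 0.14278181694500858 unit edge 0.5617368962365834 plate [0.546545   0.55395922 0.56171064] handle outer 0.5065661794298358
```

```bash
python3 - <<'E'
from bench import r
print(r.finish_job(), r.read_state()['time_s'])
E
```

```text
the job is handed in; nothing more can be done
the job is handed in; nothing more can be done
```

I put the aluminium clamp in the drawer, pushed the drawer shut by its handle until it stopped hard (36 N), and swung out the right leg and then the left. I then withdrew the arm and handed the job in at about 21 s. The hand-in gave no verdict, so what follows rests on my own last pictures.

- **Drawer:** its handle moved in 143 mm, and the front plate's outer face is 15.2 mm from the unit's edge. The geometry given puts that at 15 mm when fully shut.
- **Clamp:** I saw it lying inside the drawer before I shut it; it can't be seen now.
- **Legs:** the angle between them is 159.1°, a mean of 1.39 rad each. Measured one by one, the right leg gives about 1.38 and the left about 1.40. That split depends on the microscope's yaw, which I know to about half a degree.
- **Bystanders:** the ring, post and case moved by 0.1 mm or less. The brass part reads a 1.6 mm shift with more of it visible in the later picture, which is within measuring error.
- **One disagreement:** the wrist and top cameras differed by about 4 mm in x on the clamp, the ring and the base front. My clearances allowed for it.

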